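# Lock a carving block into its bench holder

### The job

Get the carving block ready for cutting: push it along between the rails of the wooden holder, under the lips, until it is fully home against the end stop. Then swing the hinged keeper bar over and press it all the way down into its forked catch, so that the block is locked in, and let go. Do not shift or knock over the other things on the table.

Things in the scene. Friction and masses are not known exactly. Their poses are not given: they have to be found in the camera images.
- holder: Wooden block holder fixed to the table, baseboard 200 x 200 x 15 mm (top at z 15 mm). Origin: centre of its underside; z up; +x runs along the channel from the open mouth (-x, towards the robot) to the end stop. Side rails, x -35 to 100 mm, inner faces at y -42 and +42 mm (flared lead-ins from x -64 mm); their lips reach in to y -28 and +28 mm, z 43 to 51 mm.
- block: Pale wooden carving block with dark cut lines on top, 140 (x, along the channel) x 80 x 25 mm (z), about 0.2 kg; origin: centre of its underside. It lies on the baseboard partly in the channel, 40 to 75 mm short of home. Fully home its origin is at x +5, y 0, z 15 mm in the holder's frame, its near end face at x -65 mm.
- keeper (a joint): Angle (rad) of the keeper bar about its hinge, which lies along the holder's x axis: 0 = level across the mouth, down in the catch; 1.57 = upright; up to 2.2 = leaning outward, away from the channel (starts so). The hinge is stiff: the bar stays where it is left; about 3 N at 110 mm from the hinge moves it.
- keeper_hinge (a point): Point on the keeper bar's hinge axis, in the bar's mid-plane, between two steel cheeks up to z 58 mm: at x -76, y +80, z 34 mm in the holder's frame. Fixed.
- keeper_tip (a point): Free end of the aluminium keeper bar (centre of its end face), 190 mm from the hinge axis. The bar is straight, 12 mm wide (along the holder's x) and 20 mm deep (z 24 to 44 mm when closed); closed it runs from the hinge towards the holder's -y, across the mouth, through the catch and 30 mm beyond it.
- catch (a point): Middle of the floor of the forked catch, where the underside of the closed bar rests: x -76, y -80, z 24 mm in the holder's frame; two steel cheeks 26 mm apart stand up to z 52 mm either side of it. Fixed.
- end_stop (a point): Middle of the foot of the end stop's face, which the block's far end must meet: x +75, y 0, z 15 mm in the holder's frame; the stop is 28 mm high. Fixed.
- spare_block: Bystander: plain wooden block 80 x 60 x 30 mm, beside the holder on its -y side; origin at the centre of its underside.
- jar: Bystander: glass jar with dark lid, 70 mm across, 80 mm tall, upright near the holder; origin at the centre of its underside.
- marker: Bystander: black marker pen 140 mm long, 14 mm thick, lying behind the end stop; origin at the middle of its underside.
- pencil: Bystander: wooden pencil 170 mm long, 10 mm thick, lying on the table; origin at the middle of its underside.
- gouge: Bystander: wood-handled gouge about 170 mm long lying beside the holder on its +y side; origin at its underside.
- paper_roll: Bystander: white paper roll standing upright, 110 mm across, 100 mm tall; origin at the centre of its underside.
- ink_tin: Bystander: steel tin standing upright, 80 mm across, 85 mm tall; origin at the centre of its underside.
There are look-alikes about, which are no part of the job. What is shaped like the block but green or turquoise is not meant.

How it is judged:
On the way, in this order (a step that is already met when the one before it is completed fails the run):
1. the block is fully home against the end stop (within 5 mm) while the keeper bar is still open (more than 0.6 rad) (x of block in the frame of holder above 0 m and value of joint keeper above 0.6 rad), for 0.2 s.
2. the keeper bar is down in its catch (within 0.05 rad) (value of joint keeper below 0.05 rad), for 0.2 s.
At the end, for the whole second after the job is handed in: The block lies flat on the holder's baseboard between the rails, within 5 mm of the end stop and straight (0.08 rad), at rest; the keeper bar is down in its catch (joint below 0.05 rad) (x of block in the frame of holder above 0 m and z of block in the frame of holder below 0.019 m and angle between the x axis of block and the x axis of holder, either way round below 0.08 rad and value of joint keeper below 0.05 rad and linear speed of block below 0.02 m/s); the robot touches nothing.
It fails at once if a bystander (spare block, jar, marker, pencil, gouge, paper roll, ink tin) is shifted by more than 30 mm (distance of any of spare_block, jar, marker, pencil, gouge, paper_roll, ink_tin from where it was at the start of the episode above 0.03 m).
It fails at once if the jar, paper roll or ink tin is knocked over (angle between any of jar, paper_roll, ink_tin's own z axis and vertical above 0.5 rad).
It also fails if it takes over 45 s, if anything falls off the work surface, if the arm or the gripper's body presses on something with over 40 N, if the wrist force passes 120 N, or if a joint passes its speed limit or range.

### The arm

A 6-joint arm with a two-finger parallel gripper is mounted at the origin on the work surface. World frame = base frame: x ahead of the robot, y to its left, z up, the work surface at z = 0. Lengths are in m, angles in rad, forces in N, time in s.
With the tool pointing down it reaches from about 0.25 to 0.725 m from the base axis. Payload 9.7 kg.
Tool frame: the origin (TCP) lies at the very end of the fingers, on their centre line; the grasp point (between the pads) lies bot.grip_depth behind it (bot.grip_depth is the distance from the TCP to the grasp point, in m); z points along the fingers, y is the line along which they close (so a half turn about z gives the same grasp; the last joint's range is limited). The gripper opens to 85 mm and grips with 20 to 120 N. Pads are 22 mm wide; open, the fingers measure 114 mm over their backs; the gripper's body (76 mm by 85 mm) begins 54 mm behind the grasp point. The pads swing forward as they close: fully open they stand 13 mm farther back than shut.
Start: joints at [0, 0.087, 0.176, 1.66, 0, 1.571], TCP at [0.55, -0, 0.231] pointing down, gripper open.
Joint ranges: [-3.13, 3.13], [-0.85, 1.81], [-1.15, 1.24], [-2.2, 2.28], [-1.44, 1.52], [-3.14, 3.14]. Speed limits (rad/s): [2.22, 2.22, 2.57, 3.14, 3.14, 3.14].

### API

Orientations are given as a unit quaternion [x, y, z, w].
In Python, from station import bot, imaging, nets gives the robot as it stands.
- The arm moves only by the tool arm_command, never from a script. Its arguments are lists of equal length, an entry for each row: "xyz": the shift along the tool's x, y, z in mm, a list of three; "turn": the turn, a rotation vector about the tool's x, y, z in degrees, a list of three. In form: {"xyz": [[tx, ty, tz], ...], "turn": [[ax, ay, az], ...]}. A call has 1 to 5 rows; each row shifts and turns the commanded pose from where the row before left it, along the tool's axes as they then stand; what a row does not reach is not made up. A row lasts 1/12 s, in which the tool goes at most 41.7 mm and 7.16 degrees, less where a joint would pass 70% of its speed; a pose out of reach is approached as far as the arm can. A call with a gripper value outside its range is refused whole. "hand" is the gripper command: -1 is shut, 1 is fully open, values between are in proportion, set as the call begins (left out, the last holds). The fingers move at their own pace and stop on an object; "force" is the grip in N (left out, the last holds). Time passes only in rows, so rows that do not move let the fingers close. It gives the time, the measured TCP pose, the force, the opening and the grip force at its end, in the units of the state.
- bot.sense(): the state, without advancing time (a new reading comes with each control period).
- imaging.grab_frame(name): name is "scene" or "side" or "wrist"; returns the picture (384x512x3 uint8, red, green, blue); there is no depth.
- imaging.calibration(name): a dict with "fx", "fy", "cx", "cy" (pixels), "camera_from_world" (4x4, takes a point from world to camera coordinates). Camera axes: x right, y up, looking along -z (the intrinsics and any distortion apply to the point x, -y, -z); pixel columns grow to the right and rows downward; lengths in m; the calibration is good to about 2 mm. A picture is of the moment at which its call begins: read the wrist's pose just before it. calibration takes no time and is no camera call; for the wrist camera it gives the pose at the moment of the call.
- bot.hand_in(): hands the job in; it is judged then, once.
Trained networks look in the newest picture that a camera, given by its name, has taken for a name from the list of things; names that differ only in an ending like _2 or _b are one class to them, and where a whole thing is asked for, a point or a joint stands for the part that bears it (a point fixed in the world has none). Each returns a list of dicts, best first, with "p" (0 to 1); they miss things now and then, are a little off and sometimes report something else, mostly with a low value. They report only what shows in the picture. A call takes as long as a camera call. They do not tell look-alikes from the thing itself.
- nets.silhouettes(camera, query): "mask" (384x512 bool, what is visible of it) and "bbox" ([left, top, width, height] in pixels, round what is visible of it).
The state is a dict: "t": time; "joint_positions": joint angles; "joint_velocities": joint speeds; "effort": joint torques, N m; "ee_pos": TCP position; "tcp_rot": TCP orientation; "ft_force": force on the tool from outside, world axes, zero at the start; "wrist_torque": the same for the moment, N m; "opening": opening from 0.0 (shut) to 1.0 (fully open); "grasp_force": force on a finger pad.
Only numpy, scipy, OpenCV 4.12 (cv2) and the standard library are available. Lean on these libraries where they do the work, as an engineer would, in place of code of your own. Each camera call takes 0.05 s, during which the arm holds its last target. There are 200 camera calls.

## Working session

There is one attempt and no reset: what is moved stays moved. The work goes in short steps, Python scripts to look and compute and a tool call to move; the robot and the scene stay as the last step left them, time stands still between calls to the robot, and variables do not carry over. Pictures are saved under pics/ and viewed, at most 10 in all, crops included, and the job is handed in when it is done.

Besides the shell and the picture viewer there is one more tool, called after ">>>" as name(argument=value, ...) on one line, values as JSON. arm_command: Moves the arm, as the interface text tells. Its arguments: {"type":"object","properties":{"xyz":{"type":"array","items":{"type":"array","items":{"type":"number"}}},"turn":{"type":"array","items":{"type":"array","items":{"type":"number"}}},"hand":{"type":"number"},"force":{"type":"number"}},"required":["xyz","turn"]}

```bash
mkdir -p pics; ls; python3 - <<'E'
from station import bot, imaging, nets
import cv2, numpy as np
a=imaging.grab_frame("scene"); b=imaging.grab_frame("side")
cv2.imwrite("pics/a.png",cv2.resize(a[:,:,::-1],(800,600))); cv2.imwrite("pics/b.png",cv2.resize(b[:,:,::-1],(800,600)))
print(bot.sense(), bot.grip_depth)
for c in("scene","side"):
  print(c,imaging.calibration(c))
  for q in("holder","block","keeper","spare_block"):
    for d in nets.silhouettes(c,q)[:3]: print(c,q,round(d["p"],2),d["bbox"])
E
```

```text
pics
{'t': 0.1, 'joint_positions': array([-2.01672580e-05,  8.74333079e-02,  1.75220180e-01,  1.65979963e+00,
        2.84195331e-05,  1.57078722e+00]), 'joint_velocities': array([ 1.34778496e-03, -9.66807197e-05,  3.16223315e-03, -3.43588564e-04,
       -5.80163562e-04,  5.41589216e-06]), 'effort': array([ 5.47294949e-04, -5.21561801e+01,  4.65652657e+01,  1.59993977e-02,
       -1.19309320e-06, -5.24902489e-06]), 'ee_pos': array([ 5.49798910e-01, -2.98836956e-06,  2.30641936e-01]), 'tcp_rot': array([ 7.07110566e-01,  7.07102735e-01, -4.20018973e-04, -4.40127205e-04]), 'ft_force': array([-0.45198824,  0.46082824,  0.27843604]), 'wrist_torque': array([0.03991085, 0.03360832, 0.02204799]), 'grasp_force': 0.0, 'opening': 1.0001708517130776} 0.0187
scene {'fx': 447.9774449530461, 'fy': 447.9774449530461, 'cx': 266.0563282951668, 'cy': 186.44985110562627, 'camera_from_world': array([[-0.71279169,  0.7013491 ,  0.0061192 ,  0.30733006],
       [-0.42312927, -0.436958  ,  0.79374387,  0.15936501],
       [ 0.55936538,  0.56318482,  0.60822137, -1.53501479],
       [ 0.        ,  0.        
[... 338 characters left out ...]
.4, 24.2, 47.8]
side {'fx': 366.21667030870225, 'fy': 366.21667030870225, 'cx': 254.78149281053177, 'cy': 197.20447231299178, 'camera_from_world': array([[-0.99898457, -0.04056262, -0.01960869,  0.44609373],
       [ 0.00956024, -0.61616983,  0.78755529, -0.05563958],
       [-0.04402759,  0.78656812,  0.61593194, -0.96427838],
       [ 0.        ,  0.        ,  0.        ,  1.        ]])}
side holder 0.9 [161.5, 192.5, 89.8, 59.6]
side block 0.93 [351.0, 290.2, 73.2, 61.3]
side block 0.82 [298.2, 141.0, 30.4, 28.8]
side block 0.68 [200.4, 203.8, 58.7, 26.4]
side keeper 0.8 [222.1, 195.2, 16.3, 48.1]
side keeper 0.49 [153.9, 195.9, 13.5, 37.4]
side spare_block 0.77 [215.3, 170.2, 28.8, 19.9]
```

View pics/a.png

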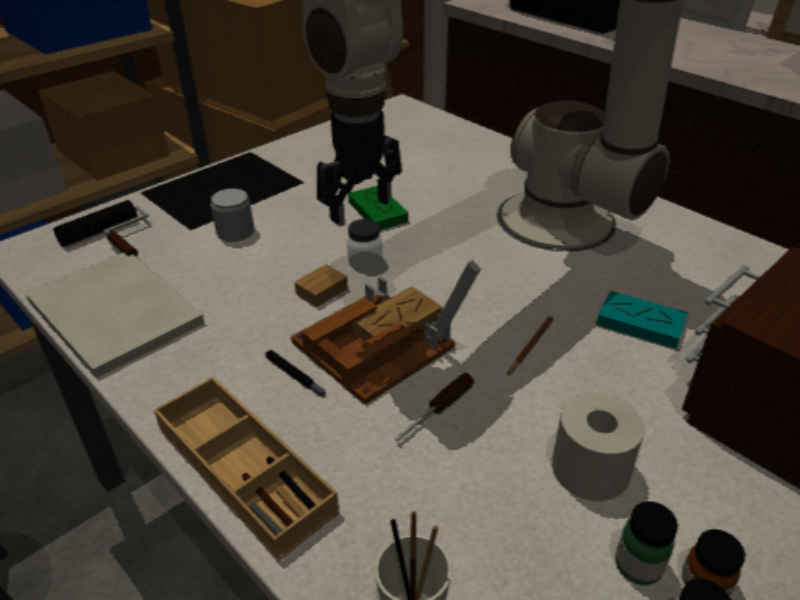

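View pics/b.png

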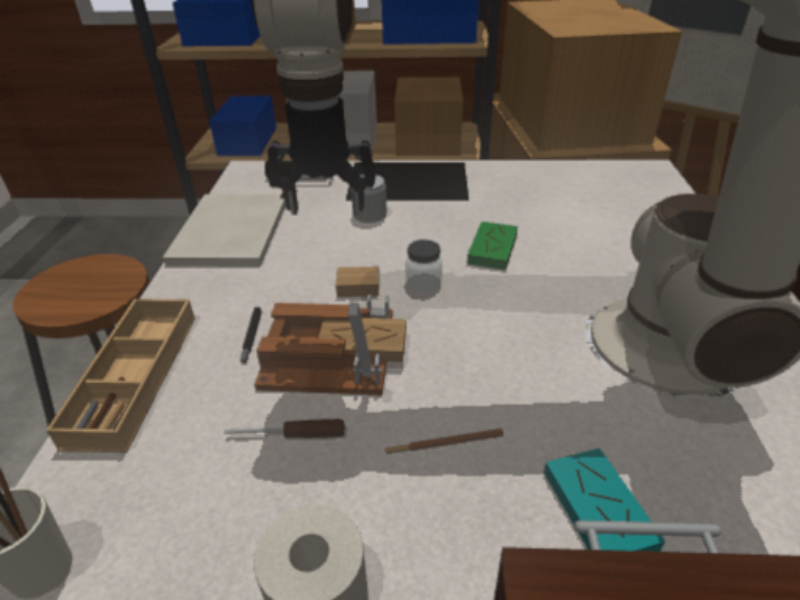

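Candidates for the block (800-px scene picture): the pale one in the channel at (400,312), green at (378,205) and turquoise at (642,318). The pale one in the holder fits, since green and turquoise are excluded. The keeper leans outward at (460,305), with the catch at (378,290). Next I'll make an enlarged crop for confirmation and for fitting the holder.

```bash
cat > h.py <<'E'
import numpy as np, cv2
from station import bot, imaging, nets
def proj(cal,P):
    P=np.atleast_2d(P); T=cal["camera_from_world"]; c=P@T[:3,:3].T+T[:3,3]
    return np.c_[cal["cx"]+cal["fx"]*c[:,0]/-c[:,2], cal["cy"]-cal["fy"]*c[:,1]/-c[:,2]]
def ray(cal,uv,z):
    T=cal["camera_from_world"]; R=T[:3,:3]; o=-R.T@T[:3,3]
    d=R.T@np.array([(uv[0]-cal["cx"])/cal["fx"],-(uv[1]-cal["cy"])/cal["fy"],-1]); return o+d*(z-o[2])/d[2]
E
python3 - <<'E'
from h import *
a=cv2.imread("pics/a.png");
A=imaging.grab_frame("scene")[:,:,::-1]; B=imaging.grab_frame("side")[:,:,::-1]
ca=cv2.resize(A[160:265,180:320],(800,600),interpolation=cv2.INTER_CUBIC)
cb=cv2.resize(B[180:260,155:275],(800,533),interpolation=cv2.INTER_CUBIC)
cv2.imwrite("pics/ca.png",np.clip(ca*1.6,0,255)); cv2.imwrite("pics/cb.png",np.clip(cb*1.6,0,255))
cs,cd=imaging.calibration("scene"),imaging.calibration("side")
print(ray(cs,np.array([375,345])*.64,.015),ray(cd,np.array([325,350])*.64,.015))
E
```

```text
[0.57205641 0.04516151 0.015     ] [0.56458279 0.04938073 0.015     ][ WARN:0@2.397] global loadsave.cpp:1063 imwrite_ Unsupported depth image for selected encoder is fallbacked to CV_8U.
```

View pics/ca.png

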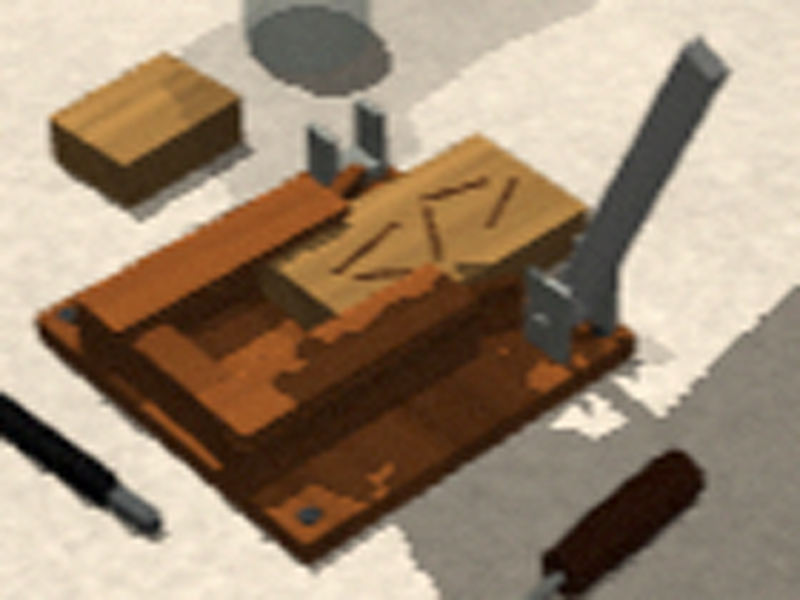

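View pics/cb.png

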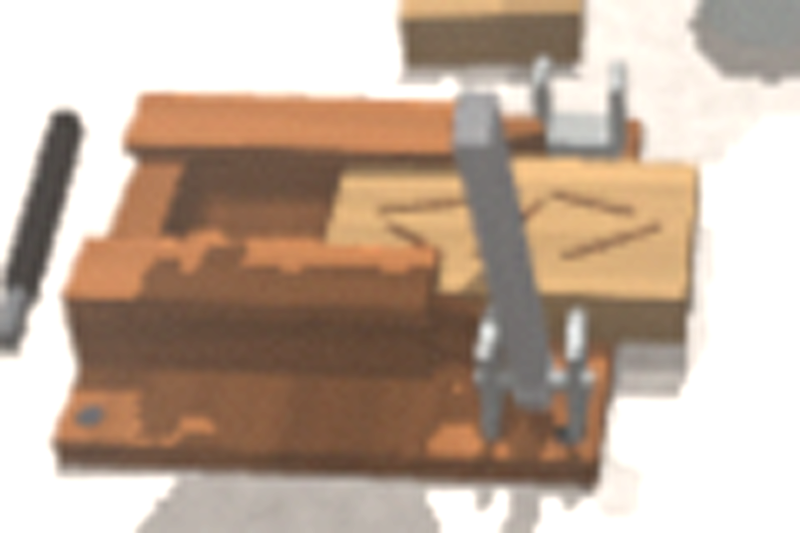

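The crop shows the pale block with cut lines in the channel, mostly sticking out of the mouth, so this is the right one. The keeper leans outward from its hinge cheeks at scene crop (565,310), and the catch cheeks are at (345,140). Next I'll fit the holder and block poses to these corner pixels.

```bash
python3 - <<'E'
from h import *
from scipy.optimize import least_squares
cs,cd=imaging.calibration("scene"),imaging.calibration("side")
S=lambda u,v:(180+u*.175,160+v*.175); D=lambda u,v:(155+u*.15,180+v*.15)
H=[("s",(100,-100,15),S(40,320)),("s",(100,100,15),S(308,545)),("s",(-100,100,15),S(632,338)),
("d",(100,100,15),D(60,442)),("d",(-100,100,15),D(602,457)),("d",(100,-28,51),D(130,150)),("d",(100,28,51),D(90,240)),("d",(-35,28,51),D(437,250)),
("s",(100,-28,51),S(120,330)),("s",(-76,-80,52),S(345,117)),("d",(-76,-80,52),D(579,63)),("d",(-76,80,58),D(532,313))]
Bk=[("s",(70,-40,25),S(265,268)),("s",(-70,-40,25),S(480,135)),("s",(-70,40,25),S(588,205)),("d",(-70,-40,25),D(697,165)),("d",(-70,40,25),D(690,300)),("s",(-70,40,0),S(583,248)),("d",(-70,40,0),D(688,340))]
def W(p,q,z0=0):
    c,s=np.cos(p[2]),np.sin(p[2]); return np.array([p[0]+(c*q[0]-s*q[1])/1e3,p[1]+(s*q[0]+c*q[1])/1e3,z0+q[2]/1e3])
def fit(L,z0):
    f=lambda p:np.concatenate([proj(cs if k=="s" else cd,W(p,q,z0))[0]-uv for k,q,uv in L])
    r=least_squares(f,[.57,.05,0],loss="soft_l1"); print(r.x.round(4),np.degrees(r.x[2]).round(2)); print(f(r.x).reshape(-1,2).round(1).tolist()); return r.x
h=fit(H,0); b=fit(Bk,.015)
c,s=np.cos(h[2]),np.sin(h[2]); d=b[:2]-h[:2]; print("block in holder mm",(1e3*np.array([c*d[0]+s*d[1],-s*d[0]+c*d[1]])).round(1),np.degrees(b[2]-h[2]))
for n,q in dict(hinge=(-76,80,34),catch=(-76,-80,24),stop=(75,0,15)).items(): print(n,W(h,q).round(4))
# keeper tip
best=min((sum(np.abs(proj(k,W(h,(-76,80-190*np.cos(a),34+190*np.sin(a))))[0]-uv).sum() for k,uv in((cs,S(712,60)),(cd,D(477,118)))),a) for a in np.arange(1.2,2.3,.01)); print("keeper",best, W(h,(-76,80-190*np.cos(best[1]),34+190*np.sin(best[1]))))
for n in("jar","gouge","pencil","spare_block","ink_tin"):
  for k,cal in(("scene",cs),):
    for m in nets.silhouettes(k,n)[:1]:
      b=m["bbox"]; print(n,m["p"],ray(cal,(b[0]+b[2]/2,b[1]+b[3]/2),.02).round(3))
w=imaging.calibration("wrist"); print(np.linalg.inv(w["camera_from_world"]).round(3))
E
```

```text
[ 0.5615  0.0308 -0.0202] -1.16
[[-0.5, -0.9], [1.0, -0.3], [1.8, -1.5], [-1.4, -0.7], [-0.1, -0.4], [-1.7, -1.6], [-1.0, -1.2], [0.4, -1.3], [0.7, 0.4], [0.5, 0.0], [-0.5, 0.6], [0.3, 1.9]]
[0.5057 0.0362 0.0141] 0.81
[[0.1, -1.1], [-0.3, -0.2], [1.5, 0.0], [-1.1, -1.1], [-0.7, -0.8], [2.1, -0.4], [-0.2, 0.6]]
block in holder mm [-55.9   4.3] 1.962891435263818
hinge [0.4872 0.1123 0.034 ]
catch [ 0.4839 -0.0477  0.024 ]
stop [0.6365 0.0292 0.015 ]
keeper (np.float64(1.7735724948055918), np.float64(1.9700000000000006)) [0.48866372 0.18610846 0.20906045]
jar 0.74 [ 0.39  -0.194  0.02 ]
gouge 0.63 [0.603 0.224 0.02 ]
pencil 0.69 [0.401 0.24  0.02 ]
spare_block 0.3 [0.49  0.018 0.02 ]
ink_tin 0.17 [0.39  0.061 0.02 ]
[[ 1.    -0.001 -0.     0.55 ]
 [ 0.001  0.955  0.298  0.076]
 [-0.    -0.298  0.955  0.373]
 [ 0.     0.     0.     1.   ]]
```

>>> arm_command(xyz=[[9, -37.5, 0], [9, -37.5, 0], [9, -37.5, 0], [8, -37.5, 0], [0, 0, 0]], turn=[[0, 0, 0], [0, 0, 0], [0, 0, 0], [0, 0, 0], [0, 0, 7]], hand=-1, force=40)

```text
t: 1.27
ee_pos: [0.3951, 0.0357, 0.2325]
tcp_rot: [0.748, 0.664, 0.0, 0.0]
ft_force: [1.1, -0.4, 0.1]
opening: 0.298
grasp_force: 0.0
```

```bash
python3 -c "
from h import *
s=bot.sense();print(s['t'],s['joint_positions'],s['ee_pos'],s['tcp_rot'])"
```

```text
1.2667 [ 8.97673624e-02 -2.75680785e-01 -1.56401670e-01  1.68943814e+00
  3.96146219e-04  1.78022611e+00] [0.39513194 0.03567889 0.23251605] [7.48123242e-01 6.63559699e-01 3.74007414e-04 2.98539189e-05]
```

>>> arm_command(xyz=[[0, 0, 0], [0, 0, 0], [0, 0, 0], [0, 0, 0], [0, 0, 0]], turn=[[0, 0, -6.85], [0, 0, -6.85], [0, 0, -6.85], [0, 0, -6.85], [0, 0, -6.85]])

```text
t: 1.68
ee_pos: [0.4, 0.035, 0.2314]
tcp_rot: [0.518, 0.855, 0.0, 0.0]
ft_force: [0.6, 0.1, 0.1]
opening: -0.002
grasp_force: 0.0
```

>>> arm_command(xyz=[[0, 0, 0], [0, 0, 0], [0, 0, 0], [0, 0, 0], [0, 0, 0]], turn=[[0, 0, -6.85], [0, 0, -6.85], [0, 0, -6.85], [0, 0, -6.85], [0, 0, -6.85]])

```text
t: 2.1
ee_pos: [0.4, 0.035, 0.2314]
tcp_rot: [0.243, 0.97, 0.0, 0.0]
ft_force: [0.0, 0.0, -0.0]
opening: -0.0
grasp_force: 0.0
```

>>> arm_command(xyz=[[0, 0, 0], [0, 0, 0], [0, 0, 0], [0, 0, 0], [0, 0, 40]], turn=[[0, 0, -6.85], [0, 0, -6.85], [0, 0, -6.85], [0, 0, -6.85], [0, 0, 0]])

```text
t: 2.52
ee_pos: [0.4026, 0.0352, 0.1969]
tcp_rot: [0.006, 1.0, 0.0, 0.005]
ft_force: [1.6, -0.1, 0.9]
opening: 0.0
grasp_force: 0.0
```

>>> arm_command(xyz=[[0, 0, 40], [0, 0, 40], [0, 0, 40], [0, 0, 20], [0, 0, 0]], turn=[[0, 0, 0], [0, 0, 0], [0, 0, 0], [0, 0, 0], [0, 0, 0]])

```text
t: 2.93
ee_pos: [0.3971, 0.0347, 0.0469]
tcp_rot: [0.01, 1.0, -0.0, -0.003]
ft_force: [0.0, 0.5, -0.5]
opening: -0.002
grasp_force: 0.0
```

>>> arm_command(xyz=[[0, 0, 20], [0, 0, 5], [-10, 0, 0], [-10, 0, 0], [0, 0, 0]], turn=[[0, 0, 0], [0, 0, 0], [0, 0, 0], [0, 0, 0], [0, 0, 0]])

```text
t: 3.35
ee_pos: [0.422, 0.0347, 0.0281]
tcp_rot: [0.01, 1.0, 0.0, 0.001]
ft_force: [0.3, 0.4, 0.4]
opening: -0.001
grasp_force: 0.0
```

>>> arm_command(xyz=[[-5, 0, 0], [-5, 0, 0], [-5, 0, 0], [-5, 0, 0], [-5, 0, 0]], turn=[[0, 0, 0], [0, 0, 0], [0, 0, 0], [0, 0, 0], [0, 0, 0]])

```text
t: 3.77
ee_pos: [0.4454, 0.0341, 0.0265]
tcp_rot: [0.01, 1.0, 0.0, -0.0]
ft_force: [-1.9, -0.6, 0.8]
opening: 0.001
grasp_force: 0.9
```

Contact is made with about 2 N of drag. I'll continue and check the force along the way.

>>> arm_command(xyz=[[-5, 0, 0], [-5, 0, 0], [-5, 0, 0], [-5, 0, 0], [0, 0, 0]], turn=[[0, 0, 0], [0, 0, 0], [0, 0, 0], [0, 0, 0], [0, 0, 0]])

```text
t: 4.18
ee_pos: [0.466, 0.0338, 0.0263]
tcp_rot: [0.01, 1.0, 0.0, 0.0]
ft_force: [0.0, -0.6, 0.2]
opening: 0.003
grasp_force: 0.0
```

```bash
python3 - <<'E'
from h import *
A=imaging.grab_frame("scene")[:,:,::-1]; B=imaging.grab_frame("side")[:,:,::-1]
ca=cv2.resize(A[145:265,180:320],(467,400),interpolation=cv2.INTER_CUBIC)
cb=cv2.resize(B[170:260,155:275],(333,400),interpolation=cv2.INTER_CUBIC)
cv2.imwrite("pics/d.png",cv2.convertScaleAbs(np.hstack([ca,cb]),alpha=1.4))
s=bot.sense();print(s['ee_pos'],s['ft_force'])
E
```

```text
[0.46521419 0.03372789 0.02615133] [-0.41521951  0.52750747 -0.57631905]
```

View pics/d.png

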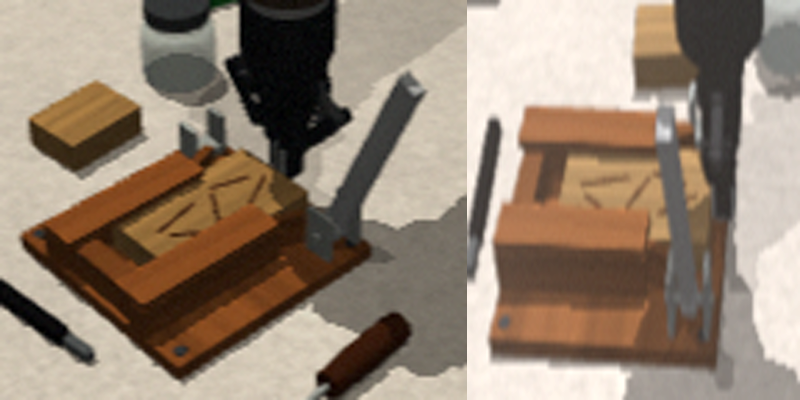

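The picture shows the block straight between the rails, with about 20 mm of gap left before the end stop at left crop (120,245). The keeper hasn't moved. I'll keep pushing in smaller steps.

>>> arm_command(xyz=[[-4, 0, 0], [-4, 0, 0], [-4, 0, 0], [-3, 0, 0], [0, 0, 0]], turn=[[0, 0, 0], [0, 0, 0], [0, 0, 0], [0, 0, 0], [0, 0, 0]])

```text
t: 4.7
ee_pos: [0.4807, 0.0335, 0.0263]
tcp_rot: [0.01, 1.0, -0.0, 0.0]
ft_force: [0.4, 0.1, 0.3]
opening: -0.0
grasp_force: 0.0
```

>>> arm_command(xyz=[[-1, 0, 0], [-1, 0, 0], [-1, 0, 0]], turn=[[0, 0, 0], [0, 0, 0], [0, 0, 0]])

```text
t: 4.95
ee_pos: [0.4829, 0.0334, 0.0263]
tcp_rot: [0.01, 1.0, -0.0, -0.0]
ft_force: [-0.7, 0.4, 0.3]
opening: -0.0
grasp_force: 0.5
```

>>> arm_command(xyz=[[-1, 0, 0], [-1, 0, 0]], turn=[[0, 0, 0], [0, 0, 0]])

```text
t: 5.12
ee_pos: [0.485, 0.0334, 0.0263]
tcp_rot: [0.01, 1.0, -0.0, -0.0]
ft_force: [-0.7, -0.6, -0.5]
opening: 0.003
grasp_force: 0.4
```

>>> arm_command(xyz=[[-1, 0, 0], [-1, 0, 0], [-1, 0, 0]], turn=[[0, 0, 0], [0, 0, 0], [0, 0, 0]])

```text
t: 5.37
ee_pos: [0.4881, 0.0333, 0.0263]
tcp_rot: [0.01, 1.0, 0.0, 0.0]
ft_force: [-0.4, -0.0, 0.5]
opening: 0.0
grasp_force: 0.4
```

>>> arm_command(xyz=[[-1, 0, 0], [-1, 0, 0]], turn=[[0, 0, 0], [0, 0, 0]])

```text
t: 5.53
ee_pos: [0.4883, 0.0333, 0.0262]
tcp_rot: [0.01, 1.0, 0.0, -0.002]
ft_force: [-15.3, 0.2, 9.5]
opening: 0.001
grasp_force: 7.8
```

The force stops the arm at 15 N, within 3 mm of the expected home position. I'll hold briefly, then retract and rise clear.

>>> arm_command(xyz=[[0, 0, 0], [0, 0, 0], [2, 0, 0], [10, 0, 0], [20, 0, 0]], turn=[[0, 0, 0], [0, 0, 0], [0, 0, 0], [0, 0, 0], [0, 0, 0]])

```text
t: 5.95
ee_pos: [0.4587, 0.0339, 0.0263]
tcp_rot: [0.01, 1.0, -0.0, 0.001]
ft_force: [-0.6, 0.4, 0.1]
opening: -0.001
grasp_force: 0.0
```

>>> arm_command(xyz=[[40, 0, -10], [20, 0, -35], [0, 0, -40], [0, 0, -40], [0, 0, -14]], turn=[[0, 0, 0], [0, 0, 0], [0, 0, 0], [0, 0, 0], [0, 0, 0]])

```text
t: 6.37
ee_pos: [0.3987, 0.0352, 0.1708]
tcp_rot: [0.01, 1.0, 0.0, 0.004]
ft_force: [0.7, -0.2, 0.7]
opening: -0.001
grasp_force: 0.0
```

```bash
python3 - <<'E'
from h import *
A=imaging.grab_frame("scene")[:,:,::-1]; B=imaging.grab_frame("side")[:,:,::-1]
ca=cv2.resize(A[145:265,180:320],(467,400),interpolation=cv2.INTER_CUBIC)
cb=cv2.resize(B[170:260,155:275],(333,400),interpolation=cv2.INTER_CUBIC)
cv2.imwrite("pics/e.png",cv2.convertScaleAbs(np.hstack([ca,cb]),alpha=1.4))
s=bot.sense();print(s['ee_pos'],s['ft_force'])
E
```

```text
[0.39911655 0.0351566  0.16873117] [ 0.41794853 -0.24994985 -0.36650067]
```

View pics/e.png

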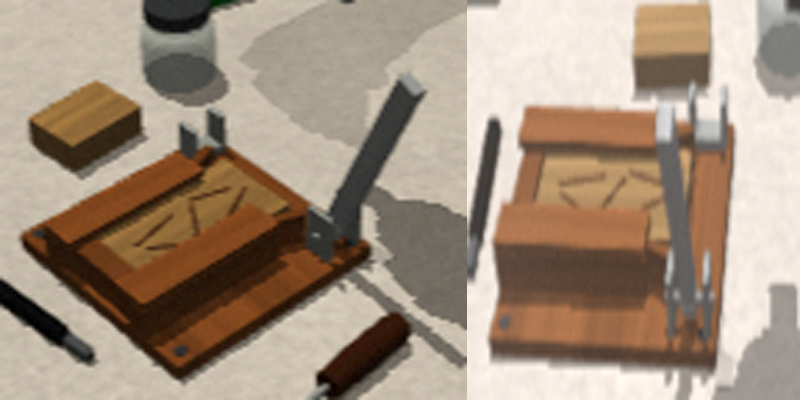

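The block is home: its far end meets the stop at left crop (100,250) and its near end is clear of the keeper line. Next I'll go around to the outer side of the bar.

>>> arm_command(xyz=[[0, 40, -20], [0, 41, 0], [0, 41, 0], [0, 41, 0], [0, 41, 0]], turn=[[0, 0, 0], [0, 0, 0], [0, 0, 0], [0, 0, 0], [0, 0, 0]])

```text
t: 6.88
ee_pos: [0.401, 0.238, 0.183]
tcp_rot: [0.01, 1.0, -0.0, -0.0]
ft_force: [1.6, -0.7, 0.9]
opening: -0.0
grasp_force: 0.0
```

>>> arm_command(xyz=[[0, 11, 0], [-30, 0, 0], [-30, 0, 0], [-30, 0, 0], [0, 0, 0]], turn=[[0, 0, 0], [0, 0, 0], [0, 0, 0], [0, 0, 0], [0, 0, 0]])

```text
t: 7.3
ee_pos: [0.4951, 0.245, 0.1812]
tcp_rot: [0.01, 1.0, -0.001, -0.001]
ft_force: [0.3, -0.4, -0.1]
opening: -0.002
grasp_force: 0.0
```

>>> arm_command(xyz=[[0, -10, 0], [0, -10, 0], [0, -10, 0], [0, -10, 0], [0, -5, 0]], turn=[[0, 0, 0], [0, 0, 0], [0, 0, 0], [0, 0, 0], [0, 0, 0]])

```text
t: 7.72
ee_pos: [0.4907, 0.1992, 0.1847]
tcp_rot: [0.01, 1.0, 0.0, 0.001]
ft_force: [-0.1, 2.1, 1.6]
opening: -0.004
grasp_force: 1.0
```

>>> arm_command(xyz=[[0, -12, 0], [0, -12, 0], [0, -12, 0], [0, -12, 0], [0, -14, 0]], turn=[[0, 0, 0], [0, 0, 0], [0, 0, 0], [0, 0, 0], [0, 0, 0]])

```text
t: 8.13
ee_pos: [0.49, 0.1377, 0.1856]
tcp_rot: [0.009, 1.0, 0.001, 0.001]
ft_force: [-5.6, 2.8, 17.1]
opening: 0.001
grasp_force: 9.1
```

>>> arm_command(xyz=[[0, -13, 2], [0, -13, 3], [0, -12, 4], [0, 0, 0]], turn=[[0, 0, 0], [0, 0, 0], [0, 0, 0], [0, 0, 0]])

```text
t: 8.47
ee_pos: [0.4902, 0.0978, 0.1772]
tcp_rot: [0.011, 1.0, -0.001, 0.002]
ft_force: [0.7, -1.9, 10.6]
opening: 0.001
grasp_force: 4.4
```

```bash
python3 - <<'E'
from h import *
A=imaging.grab_frame("scene")[:,:,::-1]; B=imaging.grab_frame("side")[:,:,::-1]
ca=cv2.resize(A[110:250,210:320],(400,509),interpolation=cv2.INTER_CUBIC)
cb=cv2.resize(B[110:250,170:280],(400,509),interpolation=cv2.INTER_CUBIC)
cv2.imwrite("pics/f.png",cv2.convertScaleAbs(np.hstack([ca,cb]),alpha=1.7))
s=bot.sense();print(s['t'],s['ee_pos'],s['ft_force'])
E
```

```text
8.5667 [0.48999103 0.09882296 0.17669636] [ 0.18766773 -0.66664971 10.28031767]
```

View pics/f.png

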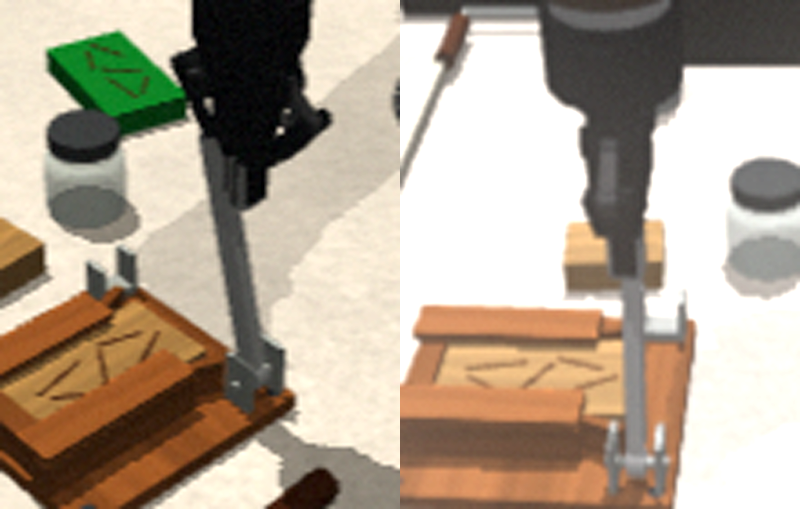

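The bar end has caught under the gripper linkage at left crop (205,140), so I'll rise to put the fingertip near the bar end and then follow the arc.

>>> arm_command(xyz=[[0, 0, -15], [0, 0, -14], [0, -15, 4], [0, -15, 8], [0, -15, 11]], turn=[[0, 0, 0], [0, 0, 0], [0, 0, 0], [0, 0, 0], [0, 0, 0]])

```text
t: 8.98
ee_pos: [0.4887, 0.0544, 0.1816]
tcp_rot: [0.009, 1.0, -0.0, 0.001]
ft_force: [0.2, -0.4, 0.5]
opening: -0.002
grasp_force: 0.5
```

>>> arm_command(xyz=[[0, -9, 10], [0, -8, 12], [0, -8, 13], [0, 0, 0]], turn=[[0, 0, 0], [0, 0, 0], [0, 0, 0], [0, 0, 0]])

```text
t: 9.32
ee_pos: [0.4866, 0.029, 0.1432]
tcp_rot: [0.01, 1.0, -0.0, -0.002]
ft_force: [-0.7, -0.9, -0.1]
opening: 0.001
grasp_force: 0.0
```

>>> arm_command(xyz=[[0, -5, 12], [0, -5, 12], [0, -4, 12], [0, -4, 11], [0, -4, 11]], turn=[[0, 0, 0], [0, 0, 0], [0, 0, 0], [0, 0, 0], [0, 0, 0]])

```text
t: 9.73
ee_pos: [0.4873, 0.0082, 0.0866]
tcp_rot: [0.01, 1.0, -0.0, -0.0]
ft_force: [-0.0, -0.0, 1.0]
opening: -0.001
grasp_force: 0.5
```

```bash
python3 - <<'E'
from h import *
A=imaging.grab_frame("scene")[:,:,::-1]; B=imaging.grab_frame("side")[:,:,::-1]
ca=cv2.resize(A[110:250,210:320],(400,509),interpolation=cv2.INTER_CUBIC)
cb=cv2.resize(B[110:250,170:280],(400,509),interpolation=cv2.INTER_CUBIC)
cv2.imwrite("pics/g.png",cv2.convertScaleAbs(np.hstack([ca,cb]),alpha=1.7))
s=bot.sense();print(s['t'],s['ee_pos'],s['ft_force'])
E
```

```text
9.8333 [0.48632371 0.00810787 0.08552012] [-0.06378034  0.08395911  0.35337117]
```

View pics/g.png

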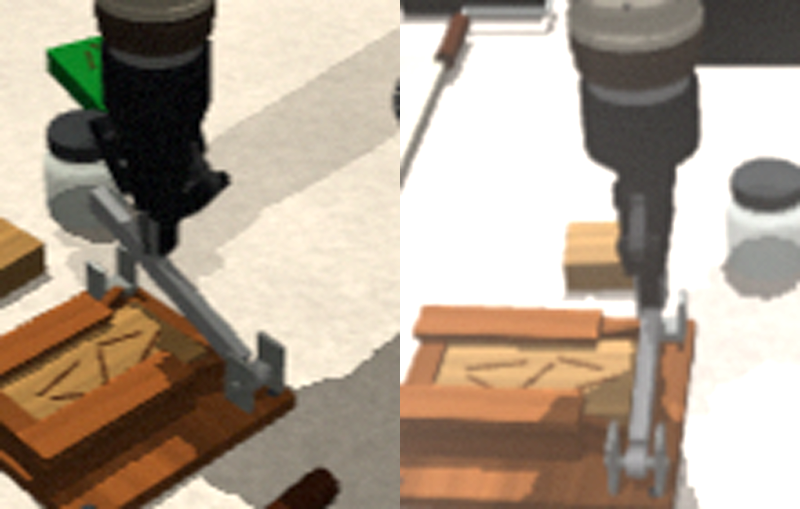

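The bar is at about 20°, with the fingertips on top of it at left crop (160,250). I'll press it down.

>>> arm_command(xyz=[[0, -1, 8], [0, -1, 8], [0, -1, 8], [0, -1, 8], [0, 0, 3]], turn=[[0, 0, 0], [0, 0, 0], [0, 0, 0], [0, 0, 0], [0, 0, 0]])

```text
t: 10.25
ee_pos: [0.4869, 0.0045, 0.0514]
tcp_rot: [0.01, 1.0, -0.0, -0.001]
ft_force: [0.2, -1.5, 0.8]
opening: -0.001
grasp_force: 0.4
```

>>> arm_command(xyz=[[0, 0, 2], [0, 0, 2], [0, 0, 1]], turn=[[0, 0, 0], [0, 0, 0], [0, 0, 0]])

```text
t: 10.5
ee_pos: [0.4874, 0.0046, 0.0478]
tcp_rot: [0.01, 1.0, -0.0, -0.0]
ft_force: [-0.1, -0.9, 0.9]
opening: 0.004
grasp_force: 0.4
```

>>> arm_command(xyz=[[0, 0, 1], [0, 0, 1], [0, 0, 1]], turn=[[0, 0, 0], [0, 0, 0], [0, 0, 0]])

```text
t: 10.75
ee_pos: [0.4876, 0.0046, 0.0451]
tcp_rot: [0.01, 1.0, -0.0, 0.0]
ft_force: [0.5, -0.4, 1.0]
opening: -0.0
grasp_force: 0.4
```

>>> arm_command(xyz=[[0, 0, 1], [0, 0, 1]], turn=[[0, 0, 0], [0, 0, 0]])

```text
t: 10.92
ee_pos: [0.4877, 0.0046, 0.0438]
tcp_rot: [0.01, 1.0, -0.0, 0.0]
ft_force: [-5.3, -0.9, 16.0]
opening: -0.002
grasp_force: 8.3
```

The bar has bottomed at z 43.8 mm, against a nominal bar top of 44 mm. I'll press slightly more, hold, then lift off.

>>> arm_command(xyz=[[0, 0, 0.5], [0, 0, 0], [0, 0, 0]], turn=[[0, 0, 0], [0, 0, 0], [0, 0, 0]])

```text
t: 11.17
ee_pos: [0.4877, 0.0046, 0.0439]
tcp_rot: [0.01, 1.0, 0.0, 0.001]
ft_force: [-4.2, -0.5, 13.4]
opening: -0.001
grasp_force: 6.4
```

>>> arm_command(xyz=[[0, 0, -2], [0, 0, -20], [0, 0, -40], [0, 0, -40], [0, 0, -40]], turn=[[0, 0, 0], [0, 0, 0], [0, 0, 0], [0, 0, 0], [0, 0, 0]])

```text
t: 11.58
ee_pos: [0.4869, 0.0047, 0.1858]
tcp_rot: [0.01, 1.0, 0.0, -0.0]
ft_force: [1.3, 0.0, 0.1]
opening: 0.001
grasp_force: 0.0
```

>>> arm_command(xyz=[[40, 0, 0], [40, 0, 0], [0, 0, 0], [0, 0, 0]], turn=[[0, 0, 0], [0, 0, 0], [0, 0, 0], [0, 0, 0]])

```text
t: 11.92
ee_pos: [0.4066, 0.0062, 0.1851]
tcp_rot: [0.01, 1.0, 0.0, 0.001]
ft_force: [1.2, 0.0, 0.5]
opening: -0.002
grasp_force: 0.0
```

```bash
python3 - <<'E'
from h import *
A=imaging.grab_frame("scene")[:,:,::-1]; B=imaging.grab_frame("side")[:,:,::-1]
ca=cv2.resize(A[150:260,180:320],(445,350),interpolation=cv2.INTER_CUBIC)
cb=cv2.resize(B[165:275,150:260],(350,350),interpolation=cv2.INTER_CUBIC)
cv2.imwrite("pics/i.png",cv2.convertScaleAbs(np.hstack([ca,cb]),alpha=1.5))
s=bot.sense();print(s['t'],s['ee_pos'],s['ft_force'])
E
```

```text
12.0167 [0.40789686 0.00616206 0.18447058] [0.00648432 0.27544433 0.39880863]
```

View pics/i.png

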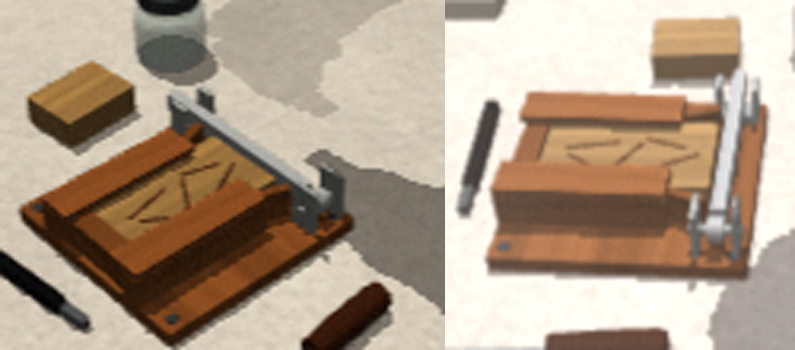

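The bar lies in the catch between its cheeks at left crop (190,105). The block is home and straight, the nearby bystanders haven't moved, and the robot is clear.

```bash
python3 -c "
from station import bot
print(bot.hand_in())"
```

```text
the job is handed in; nothing more can be done
None
```

The block is fully home against the end stop, the keeper bar is pressed down in its catch, and the job was handed in at about 12 s with the arm clear; no verdict came back, but the last picture shows it all in place.

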